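# Assemble a bottle-glass lantern

## Robot

A 7-joint arm with a two-finger parallel gripper is mounted at the origin on the work surface. World frame = base frame: x ahead of the robot, y to its left, z up, the work surface at z = 0. Lengths are in m, angles in rad, forces in N, time in s.
With the tool pointing down it reaches from about 0.4 to 0.85 m from the base axis. Payload 10.4 kg.
Tool frame: the origin (TCP) lies midway between the tips of the shut fingers; the grasp point (between the pads) lies 19 mm behind it; z points along the fingers, x is the direction in which the jaws open and shut, and the axes are right-handed (so a half turn about z gives the same grasp; the last joint's range is limited). The gripper opens to 85 mm and grips with 20 to 120 N. Pads are 22 mm wide; open, the fingers measure 114 mm over their backs; the gripper's body (76 mm by 85 mm) begins 54 mm behind the grasp point. The pads swing forward as they close: fully open they stand 13 mm farther back than shut.
Start: joints at [-1.309, 0.332, -0.065, 1.46, 0.022, 1.35, -0.088], TCP at [0.176, 0.6, 0.198] pointing down, gripper open.
Joint ranges: [-2.6, 2.6], [-0.5, 2.12], [-1.47, 1.34], [0.16, 2.42], [-1.27, 4.41], [0.06, 2.06], [-2.6, 2.6]. Speed limits (rad/s): [2.22, 2.22, 2.79, 2.79, 3.14, 3.14, 3.14].

## Interface

Orientations are given as a unit quaternion [x, y, z, w].
In Python, from workcell import manip, cams gives the robot as it stands.
- The arm moves only by the tool move_arm, never from a script. Its argument "moves" is a list of rows, each a list of 7 numbers: the turn, a rotation vector about the tool's x, y, z in degrees, then the shift along the tool's x, y, z in m, then the finger opening in m, from 0 to 0.0854. A call has 1 to 10 rows; each row is the pose to reach, as a shift and turn from the pose commanded when the call began, along the tool's axes at that moment; what a row does not reach only later rows make up. A row lasts 1/10 s, in which the tool goes at most 50 mm and 8.59 degrees, less where a joint would pass 70% of its speed; a pose out of reach is approached as far as the arm can. A call with a gripper value outside its range is refused whole. The fingers move at their own pace and stop on an object; "grip_force" is the grip in N (left out, the last holds). Time passes only in rows, so rows that repeat a pose let the fingers close. It gives the time, the measured TCP pose, the force and the opening at its end, in the units of the state.
- manip.get_obs(): the state, without advancing time (a new reading comes with each control period).
- cams.camera(name): name is "scene" or "top" or "wrist"; returns the picture (400x640x3 uint8, red, green, blue); there is no depth.
- cams.camera_params(name): a dict with "fx", "fy", "cx", "cy" (pixels), "xyz" and "rotation" of the camera in the world. Camera axes: x right, y up, looking along -z (the intrinsics and any distortion apply to the point x, -y, -z); pixel columns grow to the right and rows downward; lengths in m; the calibration is good to about 2 mm. A picture is of the moment at which its call begins: read the wrist's pose just before it. camera_params takes no time and is no camera call; for the wrist camera it gives the pose at the moment of the call.
- manip.hand_in(): hands the job in, once; it reports no verdict.
The state is a dict: "clock": time; "joint_pos": joint angles; "joint_velocities": joint speeds; "tau": joint torques, N m; "position": TCP position; "ee_rot": TCP orientation; "ft_force": force on the tool from outside, world axes, zero at the start; "torque": the same for the moment, N m; "grip_width": opening from 0.0 (shut) to 1.0 (fully open).
Only numpy, scipy, OpenCV 4.12 (cv2) and the standard library are available. Lean on these libraries where they do the work, as an engineer would, in place of code of your own. Each camera call takes 0.05 s, during which the arm holds its last target. There are 200 camera calls.

## Task

Build a lantern on the round cork mat, in this order, letting go of each part before the next: lay the wooden plank flat on the middle of the mat, stand the white candle upright on the middle of the plank, lower the taller of the two open green glass sleeves over the candle so that it stands on the middle of the plank, and close the sleeve with the wooden lid, its plug inside the glass. Set the glass down gently, without dropping it. Leave the shorter sleeve where it is.

Things in the scene. Friction and masses are not known exactly. Their poses are not given: they have to be found in the camera images.
- mat: round cork mat, fixed to the bench, 150 mm across, 4 mm thick; origin at the centre of its underside, z up
- plank: loose oblong brown wooden block, the lantern's base, 120 mm long (its x) by 66 mm wide (its y) by 24 mm high (its z), about 130 g; origin at the centre of its underside, z up
- candle: loose white plastic battery candle, a cylinder 38 mm across and 30 mm high with a small yellow flame-shaped tip 12 mm across rising to 45 mm, standing upright, about 35 g; origin at the centre of its underside, z up
- tall_glass: the taller green glass sleeve, a cut bottle section, a tube open at both ends, standing upright: outside 62 mm, inside 54 mm across, 95 mm high, about 170 g; origin at the centre of its underside, z up, on the tube's axis
- short_glass: the shorter green glass sleeve, same diameters but 55 mm high, not needed: leave it; origin at the centre of its underside, z up, on the tube's axis
- lid: loose round wooden lid: below, a plug 44 mm across and 6 mm high on which it stands; then a disc 66 mm across from 6 to 16 mm; above it a dark knob 22 mm across from 16 to 48 mm; about 70 g; origin at the centre of its underside, z up (the plug's). When closed the disc rests on the sleeve's rim

How it is judged:
By the outcome, as a careful person would: the job done as asked, in the order asked, and still so for the second after the job is handed in, with the robot touching nothing.
It also fails if it takes over 136 s, if anything falls off the work surface, if the arm or the gripper's body presses on something with over 40 N, if the wrist force passes 120 N, or if a joint passes its speed limit or range.

## Working session

There is one attempt and no reset: what is moved stays moved. The work goes in short steps, Python scripts to look and compute and a tool call to move; the robot and the scene stay as the last step left them, time stands still between calls to the robot, and variables do not carry over. Pictures are saved under pics/ and viewed, about 12 in all and at most 16, crops included, and the job is handed in when it is done.

Besides the shell and the picture viewer there is one more tool, called after "Call:" as name([rows], argument=value, ...), one row to a line, values as JSON. move_arm: Moves the arm, as the interface text tells. Its arguments: {"type":"object","properties":{"moves":{"type":"array","items":{"type":"array","items":{"type":"number"}}},"grip_force":{"type":"number"}},"required":["moves"]}

```bash
ls; mkdir -p pics
python3 - <<'E'
from workcell import manip, cams
import cv2
for n in ("scene","top"):
    im=cams.camera(n); cv2.imwrite(f"pics/{n}0.png",im[:,:,::-1]); print(n,cams.camera_params(n))
print(cams.camera_params("wrist"))
print(manip.get_obs())
E
```

```text
pics
scene {'fx': 425.090717814138, 'fy': 425.090717814138, 'cx': 317.9419592737206, 'cy': 201.34590339570838, 'xyz': array([1.07575944, 0.20470718, 0.79756456]), 'rotation': array([0.18415664, 0.26319324, 0.77316941, 0.54683153])}
top {'fx': 382.77640215089775, 'fy': 382.77640215089775, 'cx': 317.0481790838432, 'cy': 199.73804450731245, 'xyz': array([0.38652986, 0.01965678, 0.9247603 ]), 'rotation': array([ 0.05481622, -0.06424838, -0.70068517,  0.70845439])}
{'fx': 346.43156587906276, 'fy': 346.43156587906276, 'cx': 318.9387649364524, 'cy': 206.09533979977908, 'xyz': array([0.09634129, 0.62398424, 0.37364213]), 'rotation': array([-0.13328436, -0.09903028,  0.59102683,  0.7893767 ])}
{'clock': 0.1, 'joint_pos': array([-1.30861179,  0.332823  , -0.06471348,  1.4608187 ,  0.02156646,
        1.34987554, -0.08849613]), 'joint_velocities': array([-0.00135489, -0.00122752,  0.00086196, -0.00235446, -0.00086822,
        0.00122194,  0.00095306]), 'tau': array([ 1.85624252e-03, -6.26741338e+01,  4.92975768e-02, -3.92431712e+01,
        1.61727320e-02,  6.87134758e-03,  3.24035966e-05]), 'position': array([0.17547826, 0.59949241, 0.19750503]), 'ee_rot': array([ 8.00288591e-01,  5.99614703e-01, -4.87886552e-04,  3.75396206e-04]), 'ft_force': array([ 0.34996738, -0.36506814, -0.79725569]), 'torque': array([ 0.01166764, -0.011433  , -0.00482372]), 'grip_width': 1.0013427753394522}
```

View pics/top0.png

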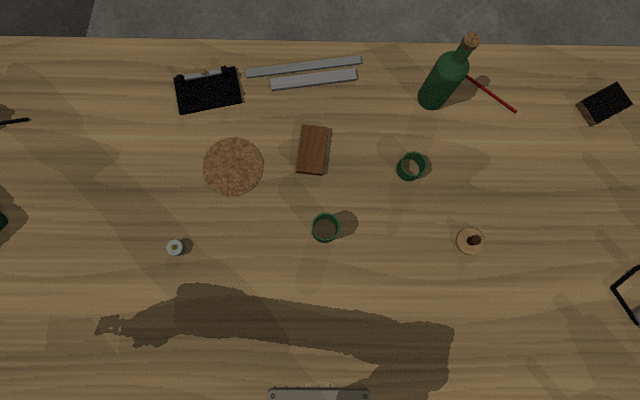

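View pics/scene0.png

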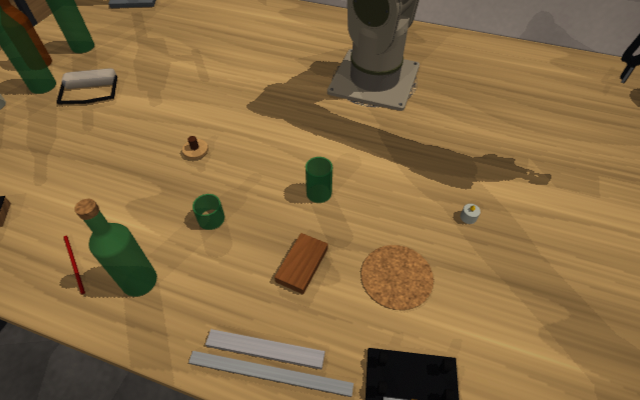

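The top view shows the mat near (233,166), the plank (313,150), the candle (175,247), the tall glass (325,228), the short glass (411,167) and the lid (470,241). The scene view agrees and confirms that the glass at (319,180) is the taller one.

```bash
cat > h.py <<'E'
import numpy as np, cv2
from scipy.spatial.transform import Rotation as R
from workcell import manip, cams
def ray(P,uv,z):
    uv=np.atleast_2d(uv).astype(float)
    d=np.c_[(uv[:,0]-P['cx'])/P['fx'],-(uv[:,1]-P['cy'])/P['fy'],-np.ones(len(uv))]
    d=R.from_quat(P['rotation']).apply(d); c=np.array(P['xyz'])
    return (c+d*((z-c[2])/d[:,2])[:,None])[:,:2]
def proj(P,X):
    q=R.from_quat(P['rotation']).inv().apply(np.atleast_2d(X)-P['xyz'])
    return np.c_[P['cx']-P['fx']*q[:,0]/q[:,2],P['cy']+P['fy']*q[:,1]/q[:,2]]
def blob(im,mask,box):
    m=np.zeros(im.shape[:2],np.uint8);x0,y0,x1,y1=box
    m[y0:y1,x0:x1]=(mask[y0:y1,x0:x1]>0)*255
    m=cv2.morphologyEx(m,cv2.MORPH_CLOSE,np.ones((3,3)))
    c=cv2.findContours(m,cv2.RETR_EXTERNAL,cv2.CHAIN_APPROX_NONE)[0]
    return max(c,key=cv2.contourArea)[:,0]
def circ(c):  # metric min circle
    (x,y),r=cv2.minEnclosingCircle(c.astype(np.float32));return np.round([x,y,2*r],4)
E
python3 - <<'E'
from h import *
P={n:cams.camera_params(n) for n in("top","scene")}
im={n:cv2.imread(f"pics/{n}0.png") for n in P}
for n,boxes in dict(top=dict(plank=(290,115,340,182),candle=(162,235,190,262),tall=(305,205,345,250),short=(390,145,432,188),lid=(452,222,490,260),mat=(195,130,272,202)),
  scene=dict(plank=(262,228,335,298),candle=(455,198,485,228),tall=(298,150,340,208),short=(188,190,230,232),lid=(175,130,212,165),mat=(355,240,440,312))).items():
    hsv=cv2.cvtColor(im[n],cv2.COLOR_BGR2HSV)
    for k,b in boxes.items():
        x0,y0,x1,y1=b
        print(n,k,'centre',hsv[(y0+y1)//2,(x0+x1)//2],'corner',hsv[y0+2,x0+2],hsv[y1-2,x1-2])
for n in P:
    s=im[n]; 
c=[cv2.resize(im['top'][100:270,150:500],None,fx=2.2,fy=2.2,interpolation=cv2.INTER_CUBIC)]
cv2.imwrite("pics/topcrop.png",c[0])
E
```

```text
top plank centre [ 13 138  83] corner [ 19 103 104] [ 18 105 107]
top candle centre [34 27 65] corner [ 20 104  96] [ 19  98 112]
top tall centre [ 19 107  67] corner [ 18 105 100] [ 17  99 116]
top short centre [19 98 94] corner [ 20 108 111] [ 19 101  96]
top lid centre [ 17 162  33] corner [ 17 104 105] [ 17 110 116]
top mat centre [ 16 118  84] corner [ 17 101 121] [ 19 100 120]
scene plank centre [ 13 191 112] corner [ 17 133 153] [ 18 133 171]
scene candle centre [ 28  29 165] corner [ 17 135 147] [ 17 134 148]
scene tall centre [ 67 160  51] corner [ 18 133 173] [ 18 134 152]
scene short centre [ 17 137  78] corner [ 18 133 152] [ 18 135 136]
scene lid centre [ 10 188  34] corner [ 18 134 169] [ 18 133 175]
scene mat centre [ 15 161 135] corner [ 18 135 164] [ 18 133 180]
```

View pics/topcrop.png

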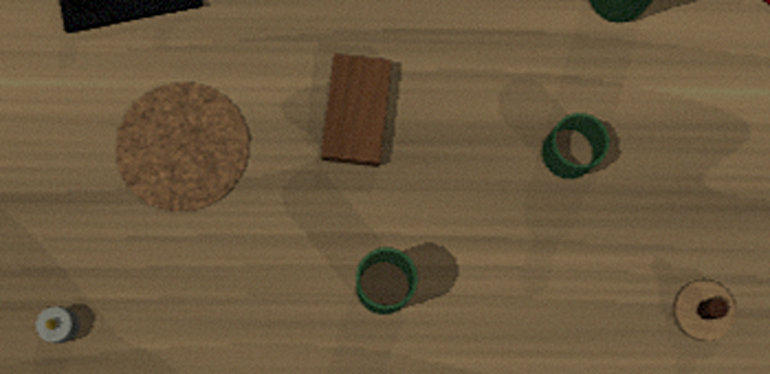

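Run:
```python
from h import *
P={n:cams.camera_params(n) for n in("top","scene")}
im={n:cv2.imread(f"pics/{n}0.png") for n in P}
B=dict(top=dict(plank=(290,115,340,182),candle=(162,235,190,262),tall=(305,205,345,250),short=(390,145,432,188),lid=(452,222,490,260),mat=(195,130,272,202)),
  scene=dict(plank=(262,228,335,298),candle=(455,198,485,228),tall=(298,150,340,208),short=(188,190,230,232),lid=(175,130,212,165),mat=(355,240,440,312)))
for n in P:
    I=cv2.GaussianBlur(im[n],(3,3),0); h,s,v=[a.astype(int) for a in cv2.split(cv2.cvtColor(I,cv2.COLOR_BGR2HSV))]
    b=B[n]; t=n=='top'
    g=(h>35)&(h<95)&(s>80)
    c=blob(I,(h<=14)&(s>(120 if t else 155)),b['plank']); w=ray(P[n],c,.024)
    r=cv2.minAreaRect((w*1000).astype(np.float32)); print(n,'plank',r, cv2.boxPoints(r).round().tolist())
    c=blob(I,(h<=16)&(s>(110 if t else 148)),b['mat']); w=ray(P[n],c,.004); print(n,'mat',circ(w),w.min(0),w.max(0), cv2.fitEllipse((w*1000).astype(np.float32)))
    c=blob(I,s<70,b['candle']); print(n,'candle',cv2.boundingRect(c),circ(ray(P[n],c,.03)))
    for k,z in(('tall',.095),('short',.055)):
        c=blob(I,g,b[k]); print(n,k,cv2.boundingRect(c),'rim',circ(ray(P[n],c,z)),'base',circ(ray(P[n],c,0)))
    x0,y0,x1,y1=b['lid']; hs=s[y0:y1,x0:x1]
    print(n,'lid rows h/s/v', *(a[(y0+y1)//2,x0:x1].tolist() for a in(h,s,v)),sep='\n')
```

```text
top plank ((664.3575439453125, 22.511852264404297), (65.57185363769531, 122.2685546875), 83.7138671875) [[600.0, -3.0], [722.0, -17.0], [729.0, 48.0], [607.0, 62.0]]
top mat [0.6251 0.2179 0.1508] [0.55234314 0.14460249] [0.7000066  0.29226282] ((625.2169189453125, 217.9260711669922), (146.3313446044922, 146.81390380859375), 153.93338012695312)
top candle (166, 239, 20, 17) [0.4241 0.3338 0.0456]
top tall (312, 212, 28, 31) rim [ 0.4678 -0.0086  0.0662] base [ 0.4771 -0.0119  0.0738]
top short (396, 151, 31, 30) rim [ 0.6176 -0.2117  0.0777] base [ 0.6322 -0.2263  0.0826]
top
lid rows h/s/v
[18, 19, 18, 18, 17, 17, 16, 16, 16, 16, 17, 16, 16, 16, 15, 12, 9, 9, 9, 10, 11, 10, 11, 11, 10, 10, 8, 9, 12, 16, 17, 16, 17, 17, 17, 17, 17, 18]
[103, 103, 105, 110, 114, 116, 113, 112, 111, 113, 115, 115, 115, 115, 128, 159, 188, 170, 149, 153, 174, 167, 167, 168, 163, 161, 163, 152, 133, 120, 114, 113, 110, 104, 104, 104, 103, 100]
[99, 99, 95, 86, 85, 101, 115, 118, 117, 115, 115, 115, 113, 106, 78, 40, 23, 24, 29, 35, 44, 52, 52, 50, 50, 49, 47, 47, 65, 96, 116, 115, 107, 105, 105, 105, 106
[... 430 characters left out ...]
l (306, 157, 27, 46) rim [0.5093 0.0028 0.1292] base [ 0.4327 -0.0246  0.1467]
scene short (193, 194, 31, 35) rim [ 0.6422 -0.2024  0.0987] base [ 0.6101 -0.2326  0.106 ]
scene
lid rows h/s/v
[18, 18, 17, 17, 17, 18, 17, 17, 16, 16, 16, 16, 16, 16, 15, 14, 12, 10, 10, 9, 9, 10, 13, 15, 16, 16, 16, 16, 16, 16, 16, 16, 17, 17, 17, 18, 18]
[135, 134, 134, 133, 134, 134, 137, 140, 146, 148, 150, 149, 149, 149, 150, 158, 170, 180, 188, 189, 184, 179, 170, 157, 149, 147, 145, 146, 146, 146, 145, 146, 145, 141, 136, 135, 134]
[161, 160, 158, 155, 154, 152, 155, 164, 166, 145, 121, 113, 113, 111, 97, 68, 42, 34, 34, 35, 36, 40, 57, 99, 144, 168, 174, 176, 177, 178, 179, 170, 153, 145, 150, 153, 154]
```

```bash
cat >> h.py <<'E'
def goto(p,yaw=None):
    o=manip.get_obs(); q=R.from_quat(o['ee_rot']); x=q.apply([1,0,0]); cur=np.degrees(np.arctan2(x[1],x[0]))
    yaw=cur if yaw is None else cur+(yaw-cur+90)%180-90
    a=np.radians(yaw); T=R.from_matrix(np.array([[np.cos(a),np.sin(a),0],[np.sin(a),-np.cos(a),0],[0,0,-1]]).T)
    print('yaw',cur.round(2),'->',np.round(yaw,2),'turn',(q.inv()*T).as_rotvec(degrees=True).round(2),'shift',q.inv().apply(np.array(p)-o['position']).round(4),
      'at',o['position'].round(4),'j7',o['joint_pos'][6].round(2),'t',round(o['clock'],2))
def snap(name,cam='wrist',crop=None,view=True):
    P=cams.camera_params(cam); im=cams.camera(cam)[:,:,::-1].copy()
    cv2.imwrite(f'pics/{name}.png',im); np.save(f'pics/{name}.npy',P,allow_pickle=True); return P,im
E
python3 - <<'E'
from h import *
goto([.665,.022,.2],83.5)
E
```

```text
yaw 73.68 -> 83.5 turn [-0.01  0.07 -9.82] shift [-0.4167  0.632  -0.002 ] at [0.1755 0.5995 0.1975] j7 -0.09 t 0.1
```

Call:
move_arm([
  [0,0,-9.8,-0.417,0.632,-0.02,0.0854],
  [0,0,-9.8,-0.417,0.632,-0.02,0.0854],
  [0,0,-9.8,-0.417,0.632,-0.02,0.0854],
  [0,0,-9.8,-0.417,0.632,-0.02,0.0854],
  [0,0,-9.8,-0.417,0.632,-0.02,0.0854],
  [0,0,-9.8,-0.417,0.632,-0.02,0.0854],
  [0,0,-9.8,-0.417,0.632,-0.02,0.0854],
  [0,0,-9.8,-0.417,0.632,-0.02,0.0854],
  [0,0,-9.8,-0.417,0.632,-0.02,0.0854],
  [0,0,-9.8,-0.417,0.632,-0.02,0.0854],
])

```text
clock: 1.1
position: [0.4995, 0.2166, 0.2114]
ee_rot: [0.746, 0.666, 0.0, -0.0]
ft_force: [1.3, 0.3, 0.3]
grip_width: 0.999
```

Run:
```python
from h import *
goto([.665,.022,.2],83.5)
```

```text
yaw 83.49 -> 83.5 turn [-0.01 -0.01 -0.01] shift [-0.1746  0.1865  0.0113] at [0.4995 0.2166 0.2114] j7 1.0 t 1.1
```

Call:
move_arm([
  [0,0,0,-0.175,0.15,0,0.0854],
  [0,0,0,-0.175,0.15,0,0.0854],
  [0,0,0,-0.175,0.15,0,0.0854],
  [0,0,0,-0.175,0.15,0,0.0854],
  [0,0,0,-0.175,0.15,0,0.0854],
  [0,0,0,-0.175,0.15,0,0.0854],
  [0,0,0,-0.175,0.15,0,0.0854],
  [0,0,0,-0.175,0.15,0,0.0854],
  [0,0,0,-0.175,0.15,0,0.0854],
])

```text
clock: 2.0
position: [0.6274, 0.0292, 0.2114]
ee_rot: [0.745, 0.667, 0.0, -0.0]
ft_force: [-0.7, -0.4, 1.0]
grip_width: 0.998
```

Run:
```python
from h import *
goto([.665,.022,.2],83.5)
snap('w1')
```

```text
yaw 83.61 -> 83.5 turn [-0.02 -0.04  0.11] shift [-0.0029  0.0382  0.0114] at [0.6274 0.0292 0.2114] j7 1.44 t 2.0
```

View pics/w1.png

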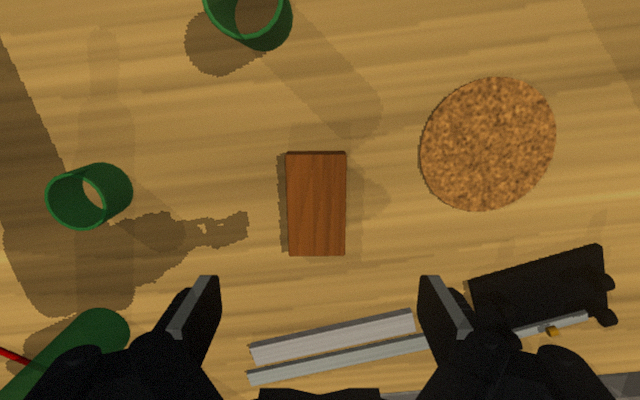

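The wrist view shows the plank at (316,204), the mat at (487,145), the short glass at (89,196) and the tall glass partly visible at the top (250,15).

```bash
cat >> h.py <<'E'
def hsv(im):
    return [a.astype(int) for a in cv2.split(cv2.cvtColor(cv2.GaussianBlur(im,(3,3),0),cv2.COLOR_BGR2HSV))]
E
python3 - <<'E'
from h import *
P=np.load('pics/w1.npy',allow_pickle=True).item(); im=cv2.imread('pics/w1.png'); h,s,v=hsv(im)
for q in((316,204),(316,153),(487,145),(380,230),(282,230)): print(q,h[q[1],q[0]],s[q[1],q[0]],v[q[1],q[0]])
c=blob(im,(h<=13)&(v<150),(270,130,365,270)); 
r=cv2.minAreaRect((ray(P,c,.024)*1000).astype(np.float32)); print('plank',r,cv2.boundingRect(c),cv2.boxPoints(r).round().tolist())
c=blob(im,(h<=16),(400,60,580,230)); w=ray(P,c,.004);print('mat',circ(w),cv2.fitEllipse((w*1000).astype(np.float32)),cv2.boundingRect(c))
E
```

```text
(316, 204) 14 201 113
(316, 153) 14 200 69
(487, 145) 16 174 148
(380, 230) 18 152 168
(282, 230) 18 154 109
plank ((669.4885864257812, 21.811098098754883), (63.15766143798828, 119.4532470703125), 83.53931427001953) (287, 152, 58, 103) [[607.0, -3.0], [725.0, -16.0], [732.0, 46.0], [614.0, 60.0]]
mat [0.6306 0.2166 0.1495] ((630.2258911132812, 216.5972900390625), (146.80560302734375, 147.6327667236328), 173.99317932128906) (419, 77, 137, 134)
```

Call:
move_arm([
  [0,0,0.1,-0.0024,0.0441,0.05,0.0854],
  [0,0,0.1,-0.0024,0.0441,0.1,0.0854],
  [0,0,0.1,-0.0024,0.0441,0.14,0.0854],
  [0,0,0.1,-0.0024,0.0441,0.17,0.0854],
  [0,0,0.1,-0.0024,0.0441,0.17,0.0854],
  [0,0,0.1,-0.0024,0.0441,0.17,0.0854],
  [0,0,0.1,-0.0024,0.0441,0.17,0.0854],
])

```text
clock: 2.75
position: [0.6731, 0.0205, 0.0445]
ee_rot: [0.747, 0.665, 0.002, 0.001]
ft_force: [-0.4, 0.6, 0.5]
grip_width: 0.997
```

Run:
```python
from h import *
goto([.671,.022,-0.003],83.5)
snap('w2')
```

```text
yaw 83.4 -> 83.5 turn [ 0.23 -0.07 -0.1 ] shift [ 0.0012 -0.0024  0.0475] at [0.6731 0.0205 0.0445] j7 1.51 t 2.75
```

View pics/w2.png

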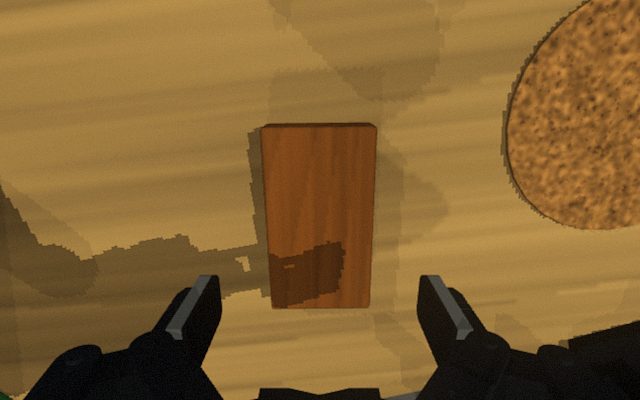

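Run:
```python
from h import *
P=np.load('pics/w2.npy',allow_pickle=True).item()
q=[(261,128),(377,126),(272,308),(369,307)]
w=ray(P,q,.024); print(w.round(4).tolist(),w.mean(0)); print(np.linalg.norm(w[0]-w[1]),np.linalg.norm(w[0]-w[2]))
print(np.degrees(np.arctan2(*( (w[2]+w[3]-w[0]-w[1])[::-1]))))
goto([*w.mean(0),-0.003],83.5)
```

```text
[[0.6093, -0.0037], [0.6157, 0.0604], [0.7269, -0.0166], [0.7337, 0.0479]] [0.67141112 0.02200631]
0.06449383443667704 0.11835637116692081
-6.148345257793144
yaw 83.4 -> 83.5 turn [ 0.24 -0.07 -0.1 ] shift [ 0.0013 -0.002   0.0475] at [0.6731 0.0205 0.0445] j7 1.51 t 2.8
```

Call:
move_arm([
  [0,0,0,0.0013,-0.002,0.02,0.0854],
  [0,0,0,0.0013,-0.002,0.035,0.0854],
  [0,0,0,0.0013,-0.002,0.0455,0.0854],
  [0,0,0,0.0013,-0.002,0.0475,0.0854],
  [0,0,0,0.0013,-0.002,0.0475,0.0854],
  [0,0,0,0.0013,-0.002,0.0475,0.0854],
  [0,0,0,0.0013,-0.002,0.0475,0.075],
  [0,0,0,0.0013,-0.002,0.0475,0.068],
  [0,0,0,0.0013,-0.002,0.0475,0.06],
  [0,0,0,0.0013,-0.002,0.0475,0.055],
], grip_force=40)

```text
clock: 3.8
position: [0.6696, 0.0217, -0.006]
ee_rot: [0.747, 0.665, 0.0, 0.0]
ft_force: [-0.8, -0.2, -0.4]
grip_width: 0.643
```

Call:
move_arm([
  [0,0,0,0,0,0,0.05],
  [0,0,0,0,0,0,0.05],
  [0,0,0,0,0,0,0.05],
])

```text
clock: 4.1
position: [0.6695, 0.0217, -0.0061]
ee_rot: [0.747, 0.665, 0.0, -0.0]
ft_force: [-0.3, 1.4, 0.7]
grip_width: 0.589
```

Run:
```python
from h import *
goto([.671,.022,-0.003],83.5)
print(manip.get_obs()['grip_width']*.0854)
goto([.6285,.2165,0.05],90)
```

```text
yaw 83.38 -> 83.5 turn [-0.   -0.01 -0.12] shift [ 0.0005  0.0014 -0.0031] at [ 0.6695  0.0217 -0.0061] j7 1.52 t 4.1
0.05031584216272085
yaw 83.38 -> 90.0 turn [ 0.   -0.01 -6.62] shift [ 0.1888 -0.0632 -0.0561] at [ 0.6695  0.0217 -0.0061] j7 1.52 t 4.1
```

Run:
```python
from h import *
snap('w3')
```

```text
(no output)
```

View pics/w3.png

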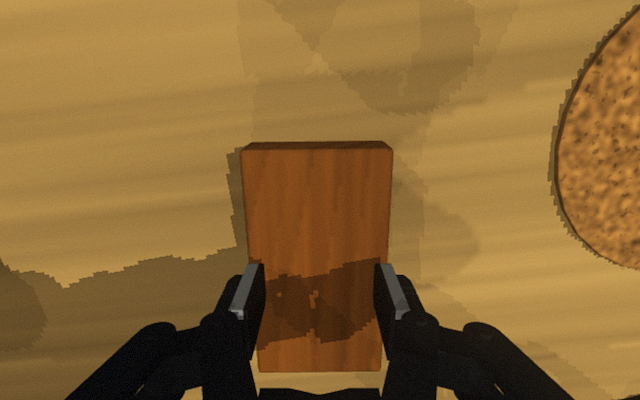

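Call:
move_arm([
  [0,0,0,0,0,0,0.042],
  [0,0,0,0,0,0,0.042],
  [0,0,0,0,0,0,0.042],
  [0,0,0,0,0,0,0.042],
])

```text
clock: 4.55
position: [0.6695, 0.0217, -0.0061]
ee_rot: [0.747, 0.665, 0.0, -0.0]
ft_force: [0.5, -0.1, 0.4]
grip_width: 0.49
```

Run:
```python
from h import *
P,im=snap('w4'); print(P, manip.get_obs()['joint_pos'])
```

```text
{'fx': 346.43156587906276, 'fy': 346.43156587906276, 'cx': 318.9387649364524, 'cy': 206.09533979977908, 'xyz': array([0.58746928, 0.03202546, 0.17003641]), 'rotation': array([-0.1240081 , -0.11037642,  0.65557156,  0.73665797])} [-0.36258014  0.62190209  0.36117143  1.54710626 -0.24450068  1.01739403
  1.52096395]
```

View pics/w4.png

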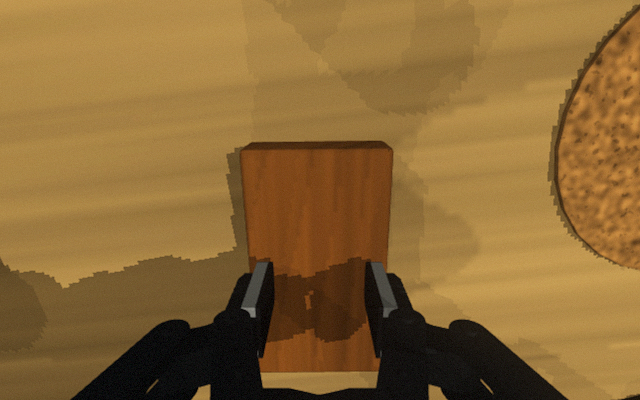

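Run:
```python
from h import *
o=manip.get_obs(); q=R.from_quat(o['ee_rot'])
P=cams.camera_params('wrist')
for hw in(.021,.0427):
  for z in(0,-.006,-.013,-.02,-.03,-.04):
    print(hw,z,(o['position']+q.apply([hw,0,z]))[2].round(4),*[proj(P,o['position']+q.apply([s*hw,y,z])).round(0).tolist() for s in(-1,1) for y in (-.011,.011)])
for n,Q in (('w2',[(261,128),(377,126),(272,308),(369,307)]),('w4',[(242,151),(393,149),(260,372),(380,371)])):
    P=np.load(f'pics/{n}.npy',allow_pickle=True).item()
    for dz in(0,.005,.01,.015,.02,.025):
        w=ray(P,Q,.024-dz); print(n,dz,*(np.linalg.norm(w[a]-w[b]).round(4) for a,b in((0,1),(2,3),(0,2),(1,3))),w.mean(0).round(4))
```

```text
0.021 0 -0.0061 [[279.0, 224.0]] [[281.0, 260.0]] [[356.0, 224.0]] [[355.0, 260.0]]
0.021 -0.006 -0.0001 [[278.0, 229.0]] [[280.0, 265.0]] [[357.0, 229.0]] [[356.0, 265.0]]
0.021 -0.013 0.0069 [[277.0, 234.0]] [[278.0, 272.0]] [[358.0, 234.0]] [[357.0, 272.0]]
0.021 -0.02 0.0139 [[275.0, 240.0]] [[277.0, 279.0]] [[360.0, 240.0]] [[358.0, 279.0]]
0.021 -0.03 0.0239 [[272.0, 249.0]] [[274.0, 290.0]] [[362.0, 249.0]] [[361.0, 290.0]]
0.021 -0.04 0.0339 [[269.0, 259.0]] [[272.0, 302.0]] [[365.0, 259.0]] [[363.0, 302.0]]
0.0427 0 -0.0061 [[240.0, 225.0]] [[243.0, 260.0]] [[395.0, 224.0]] [[393.0, 260.0]]
0.0427 -0.006 -0.0001 [[237.0, 229.0]] [[240.0, 266.0]] [[398.0, 229.0]] [[395.0, 265.0]]
0.0427 -0.013 0.0069 [[234.0, 234.0]] [[238.0, 272.0]] [[401.0, 234.0]] [[398.0, 272.0]]
0.0427 -0.02 0.0139 [[231.0, 240.0]] [[235.0, 279.0]] [[404.0, 240.0]] [[401.0, 279.0]]
0.0427 -0.03 0.0239 [[226.0, 249.0]] [[230.0, 290.0]] [[409.0, 249.0]] [[405.0, 290.0]]
0.0427 -0.04 0.0339 [[220.0, 259.0]] [[225.0, 302.0]] [[414.0, 259.0]] [[410.0, 302.0]]
w2 0 0.0645 0.0649 0.1184 0.1187 [0.6714 0.022 ]
w2 0.005 0.0661 0.0666 0.1214 0.1217 [0.6735 0.0218]
w2 0.01 0.0678 0.0682 0.1244 0.1247 [0.6755 0.0216]
w2 0.015 0.0694 0.0699 0.1274 0.1278 [0.6776 0.0213]
w2 0.02 0.0711 0.0715 0.1304 0.1308 [0.6797 0.0211]
w2 0.025 0.0727 0.0732 0.1334 0.1338 [0.6817 0.0209]
w4 0 0.0638 0.0642 0.1186 0.1188 [0.6717 0.0221]
w4 0.005 0.066 0.0663 0.1226 0.1228 [0.6746 0.0218]
w4 0.01 0.0682 0.0685 0.1267 0.1269 [0.6775 0.0215]
w4 0.015 0.0703 0.0707 0.1308 0.131 [0.6804 0.0211]
w4 0.02 0.0725 0.0729 0.1348 0.135 [0.6833 0.0208]
w4 0.025 0.0747 0.0751 0.1389 0.1391 [0.6862 0.0204]
```

Run:
```python
from h import *
P,im=snap('s1','scene'); o=manip.get_obs(); p=o['position']
c=im[170:320,220:380]; k=5
c=cv2.resize(c,None,fx=4.9,fy=3.9,interpolation=cv2.INTER_CUBIC)
for z in(0,.02,.04,.06):
    u=proj(P,[p[0],p[1],p[2]+z])[0]; print(z,u.round(1)); cv2.circle(c,(int((u[0]-220)*4.9),int((u[1]-170)*3.9)),3,(0,0,255),-1)
cv2.imwrite('pics/s1c.png',c)
```

```text
0 [301.9 265.3]
0.02 [301.6 260.6]
0.04 [301.3 255.8]
0.06 [300.9 250.8]
```

View pics/s1c.png

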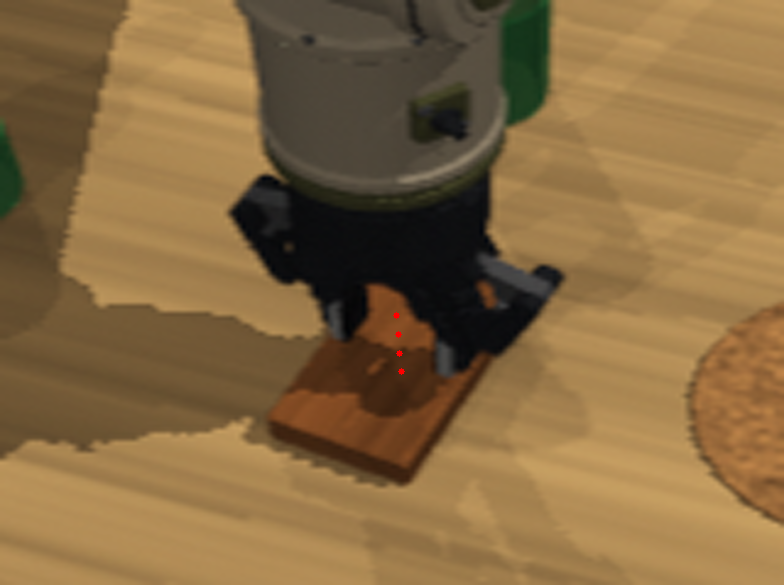

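The fingers closed above the plank: the visible tips sit about 40 mm behind the reported TCP, not the stated few mm. I'll go by what the images show, reopening and descending in small steps while watching the force.

Call:
move_arm([
  [0,0,0,0,0,0,0.0854],
  [0,0,0,0,0,0,0.0854],
  [0,0,0,0,0,0,0.0854],
  [0,0,0,0,0,0,0.0854],
  [0,0,0,0.0005,0.0015,0.008,0.0854],
  [0,0,0,0.0005,0.0015,0.014,0.0854],
  [0,0,0,0.0005,0.0015,0.019,0.0854],
  [0,0,0,0.0005,0.0015,0.022,0.0854],
  [0,0,0,0.0005,0.0015,0.022,0.0854],
  [0,0,0,0.0005,0.0015,0.022,0.0854],
])

```text
clock: 5.65
position: [0.6711, 0.022, -0.0281]
ee_rot: [0.747, 0.665, 0.0, -0.0]
ft_force: [0.3, -0.5, -0.6]
grip_width: 0.999
```

Run:
```python
from h import *
goto([.6715,.022,-0.03],83.5)
snap('w5')
```

```text
yaw 83.38 -> 83.5 turn [-0.   -0.   -0.12] shift [0.0001 0.0004 0.0019] at [ 0.6711  0.022  -0.0281] j7 1.53 t 5.65
```

View pics/w5.png

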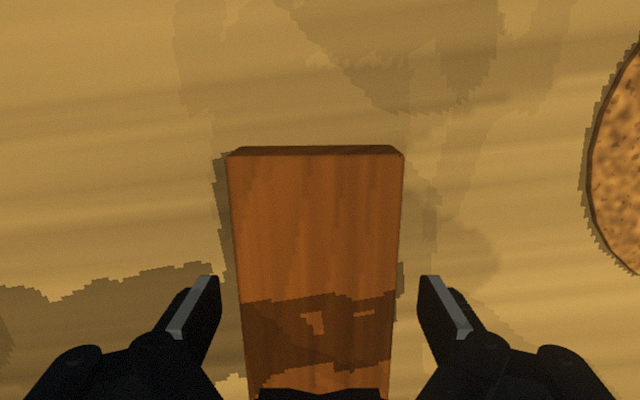

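No contact with the TCP reading −28 mm, so the offset is confirmed. Pads at (215,280) and (425,280) straddle the plank.

Call:
move_arm([
  [0,0,0,0,0.0005,0.004,0.0854],
  [0,0,0,0,0.0005,0.007,0.0854],
  [0,0,0,0,0.0005,0.01,0.0854],
  [0,0,0,0,0.0005,0.01,0.0854],
  [0,0,0,0,0.0005,0.01,0.07],
  [0,0,0,0,0.0005,0.01,0.055],
  [0,0,0,0,0.0005,0.01,0.055],
  [0,0,0,0,0.0005,0.01,0.055],
  [0,0,0,0,0.0005,0.01,0.055],
  [0,0,0,0,0.0005,0.01,0.055],
], grip_force=40)

```text
clock: 6.7
position: [0.6718, 0.022, -0.0378]
ee_rot: [0.747, 0.665, 0.0, 0.0]
ft_force: [-1.5, -0.2, 3.1]
grip_width: 0.765
```

Run:
```python
from h import *
print(manip.get_obs()['grip_width']*.0854,manip.get_obs()['torque'])
goto([.6711,.022,-0.018],83.5)
```

```text
0.0653534425055582 [-0.09656093  0.09482338  0.02625122]
yaw 83.38 -> 83.5 turn [ 0.03 -0.01 -0.12] shift [-0.     -0.0007 -0.0198] at [ 0.6718  0.022  -0.0378] j7 1.53 t 6.7
```

Call:
move_arm([
  [0,0,0,0,0,-0.01,0.055],
  [0,0,0,0,0,-0.03,0.055],
  [0,0,0,0,0,-0.06,0.055],
  [0,0,0,0,0,-0.06,0.055],
  [0,0,0,0,0,-0.06,0.055],
])

```text
clock: 7.2
position: [0.6718, 0.0221, 0.0227]
ee_rot: [0.747, 0.665, 0.001, 0.0]
ft_force: [0.2, -0.0, -2.0]
grip_width: 0.763
```

Run:
```python
from h import *
print(manip.get_obs()['grip_width']*.0854,manip.get_obs()['ft_force'])
goto([.629,.217,0.022])
```

```text
0.06518686749581058 [ 0.16571439 -0.02988694 -1.98554289]
yaw 83.38 -> 83.38 turn [ 0.06 -0.03 -0.  ] shift [ 0.1887 -0.065   0.0007] at [0.6718 0.0221 0.0227] j7 1.51 t 7.2
```

Call:
move_arm([
  [0,0,0,0.04,-0.014,0,0.055],
  [0,0,0,0.08,-0.028,0,0.055],
  [0,0,0,0.12,-0.042,0,0.055],
  [0,0,0,0.155,-0.054,0,0.055],
  [0,0,0,0.18,-0.062,0,0.055],
  [0,0,0,0.1887,-0.065,0,0.055],
  [0,0,0,0.1887,-0.065,0,0.055],
  [0,0,0,0.1887,-0.065,0,0.055],
  [0,0,0,0.1887,-0.065,0,0.055],
])

```text
clock: 8.1
position: [0.6293, 0.2144, 0.0217]
ee_rot: [0.748, 0.664, -0.0, 0.0]
ft_force: [1.3, 0.5, -1.3]
grip_width: 0.762
```

Run:
```python
from h import *
goto([.629,.217,-0.033])
snap('w6')
```

```text
yaw 83.22 -> 83.22 turn [0.01 0.06 0.  ] shift [ 0.0026 -0.0006  0.0547] at [0.6293 0.2144 0.0217] j7 1.2 t 8.1
```

View pics/w6.png

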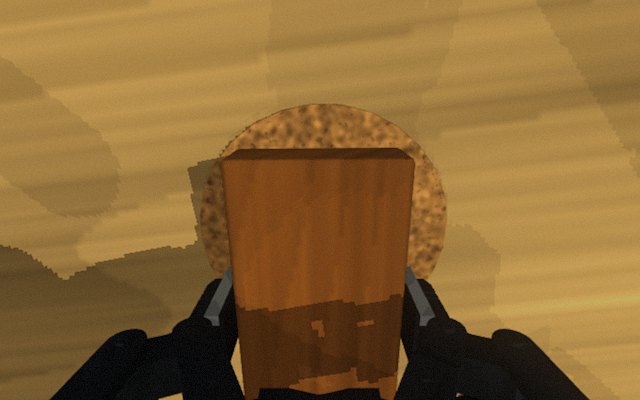

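The plank is held level, and the mat's outline at (323,190) surrounds it. Lowering now.

Call:
move_arm([
  [0,0,0,0,0,0.015,0.055],
  [0,0,0,0,0,0.03,0.055],
  [0,0,0,0,0,0.042,0.055],
  [0,0,0,0,0,0.05,0.055],
  [0,0,0,0,0,0.053,0.055],
  [0,0,0,0,0,0.055,0.055],
  [0,0,0,0,0,0.055,0.055],
  [0,0,0,0,0,0.055,0.055],
])

```text
clock: 8.95
position: [0.6291, 0.2171, -0.0326]
ee_rot: [0.747, 0.665, 0.0, 0.0]
ft_force: [-0.1, -0.5, -0.2]
grip_width: 0.762
```

Run:
```python
from h import *
goto([.629,.217,-0.0338]); o=manip.get_obs(); print(o['ft_force'],o['torque'])
```

```text
yaw 83.39 -> 83.39 turn [ 0.04 -0.03 -0.  ] shift [-0.0001 -0.0001  0.0012] at [ 0.6291  0.2171 -0.0326] j7 1.21 t 8.95
[-0.09920585 -0.51146525 -0.17986757] [-0.00289658 -0.03501724  0.00866181]
```

Call:
move_arm([
  [0,0,0,0,0,0.001,0.055],
  [0,0,0,0,0,0.001,0.055],
  [0,0,0,0,0,0.001,0.0854],
  [0,0,0,0,0,0.001,0.0854],
  [0,0,0,0,0,0.001,0.0854],
  [0,0,0,0,0,0.001,0.0854],
  [0,0,0,0,0,-0.04,0.0854],
  [0,0,0,0,0,-0.08,0.0854],
  [0,0,0,0,0,-0.12,0.0854],
  [0,0,0,0,0,-0.16,0.0854],
])

```text
clock: 9.95
position: [0.6286, 0.2167, 0.1287]
ee_rot: [0.747, 0.665, 0.0, -0.0]
ft_force: [0.8, 0.8, -0.0]
grip_width: 1.004
```

Call:
move_arm([
  [0,0,0,0,-0.06,-0.03,0.0854],
  [0,0,0,0,-0.06,-0.03,0.0854],
  [0,0,0,0,-0.06,-0.03,0.0854],
  [0,0,0,0,-0.06,-0.03,0.0854],
])

```text
clock: 10.35
position: [0.5693, 0.2239, 0.1571]
ee_rot: [0.747, 0.665, 0.0, -0.0]
ft_force: [0.2, -0.3, -0.4]
grip_width: 0.996
```

Run:
```python
from h import *
snap('w7')
goto([.424,.334,0.15])
```

```text
yaw 83.36 -> 83.36 turn [-0.    0.01 -0.  ] shift [ 0.093  -0.1573  0.0065] at [0.5695 0.2235 0.1565] j7 1.1 t 10.4
```

View pics/w7.png

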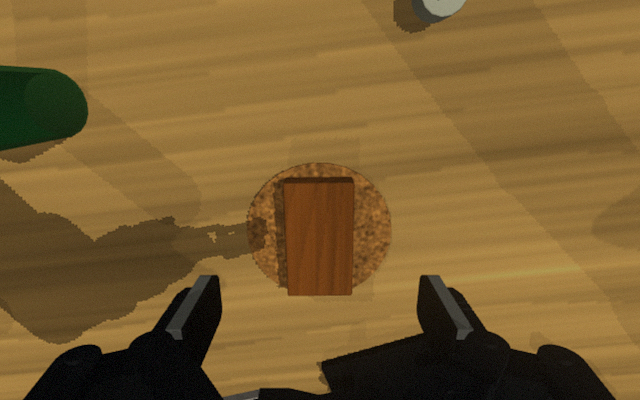

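The plank lies on the mat, with its top face roughly (284–354, 183–295) and the mat centred at about (319,228). Next I'll measure how well it is centred.

Run:
```python
from h import *
P=np.load('pics/w7.npy',allow_pickle=True).item(); im=cv2.imread('pics/w7.png'); h,s,v=hsv(im)
c=blob(im,(h<=14)&(s>185)&(v<140),(275,165,365,300)); print(cv2.boundingRect(c))
for c0 in (c,):
    w=ray(P,c0[c0[:,1]>=184],.028); r=cv2.minAreaRect((w*1000).astype(np.float32)); print('plank',r,cv2.boxPoints(r).round().tolist())
c=blob(im,(h<=16),(235,150,405,300)); w=ray(P,c,.004); 
hull=cv2.convexHull(c)[:,0]; sel=c[(c[:,1]<280)]; print('mat box',cv2.boundingRect(c)); W=ray(P,sel,.004)
A=np.c_[2*W,np.ones(len(W))]; sol=np.linalg.lstsq(A,(W**2).sum(1),rcond=None)[0]; print('mat fit',sol[:2],2*np.sqrt(sol[2]+sol[0]**2+sol[1]**2))
```

```text
(283, 177, 72, 118)
plank ((628.98681640625, 217.46136474609375), (66.27781677246094, 116.61687469482422), 83.45699310302734) [[567.0, 191.0], [683.0, 178.0], [691.0, 244.0], [575.0, 257.0]]
mat box (247, 163, 144, 133)
mat fit [0.62990751 0.21706542] 0.14731112624365741
```

Run:
```python
from h import *
P=np.load('pics/w7.npy',allow_pickle=True).item()
print(ray(P,[(440,0),(440,-3)],.03))
goto([.375,.33,0.157])
```

```text
[[0.43603062 0.33380462]
 [0.43400106 0.33380851]]
yaw 83.36 -> 83.36 turn [-0.    0.01 -0.  ] shift [ 0.0833 -0.2055 -0.0005] at [0.5695 0.2235 0.1565] j7 1.1 t 10.4
```

Call:
move_arm([
  [0,0,0,0.0833,-0.2,0,0.0854],
  [0,0,0,0.0833,-0.2,0,0.0854],
  [0,0,0,0.0833,-0.2,0,0.0854],
  [0,0,0,0.0833,-0.2,0,0.0854],
  [0,0,0,0.0833,-0.2,0,0.0854],
  [0,0,0,0.0833,-0.2,0,0.0854],
  [0,0,0,0.0833,-0.2,0,0.0854],
  [0,0,0,0.0833,-0.2,0,0.0854],
  [0,0,0,0.0833,-0.2,0,0.0854],
  [0,0,0,0.0833,-0.2,0,0.0854],
])

```text
clock: 11.4
position: [0.3809, 0.329, 0.1567]
ee_rot: [0.747, 0.664, -0.0, 0.0]
ft_force: [0.5, 0.5, -0.5]
grip_width: 0.998
```

Run:
```python
from h import *
P,im=snap('w8'); h,s,v=hsv(im)
uv=proj(P,[.43,.334,.03])[0].astype(int); print(uv)
m=(s<90)&(v>60); b=(uv[0]-70,max(uv[1]-70,0),uv[0]+70,min(uv[1]+70,270))
c=blob(im,m,b); print(cv2.boundingRect(c),cv2.minEnclosingCircle(c))
m2=(s<90)&(v>150); c2=blob(im,m2,b); print('bright',cv2.boundingRect(c2),circ(ray(P,c2,.03)))
ty=blob(im,(h>20)&(h<35)&(s>110)&(v>60),cv2.boundingRect(c)[:2]+(cv2.boundingRect(c)[0]+cv2.boundingRect(c)[2],cv2.boundingRect(c)[1]+cv2.boundingRect(c)[3])); print('flame',cv2.boundingRect(ty))
x,y,w,hh=cv2.boundingRect(c); cv2.imwrite('pics/w8c.png',cv2.resize(im[y-20:y+hh+20,x-20:x+w+20],None,fx=4,fy=4))
goto([.43,.334,.1])
```

```text
[329 231]
(314, 204, 39, 44) ((333.0, 225.5), 22.07383918762207)Traceback (most recent call last):
  File "<stdin>", line 6, in <module>
  File "h.py", line 17, in blob
    return max(c,key=cv2.contourArea)[:,0]
           ~~~^^^^^^^^^^^^^^^^^^^^^^^
ValueError: max() iterable argument is empty
```

Run:
```python
from h import *
P=cams.camera_params('wrist'); im=cv2.imread('pics/w8.png'); h,s,v=hsv(im)
print('col325 v',v[200:252,322].tolist()); print('s',s[200:252,322].tolist())
c=blob(im,(s<90)&(v>60),(260,170,400,270))
for z in(.03,0): 
    w=ray(P,c,z); print(z,w.min(0),w.max(0))
# bottom (far) rim arc + widest => circle fit on far half at z=.03
sel=c[c[:,1]>224]; W=ray(P,sel,.03); A=np.c_[2*W,np.ones(len(W))]; q=np.linalg.lstsq(A,(W**2).sum(1),rcond=None)[0]; print('fit',q[:2],2*np.sqrt(q[2]+q[0]**2+q[1]**2))
# fit near base arc at z=0
sel=c[c[:,1]<214]; W=ray(P,sel,0); A=np.c_[2*W,np.ones(len(W))]; q=np.linalg.lstsq(A,(W**2).sum(1),rcond=None)[0]; print('base fit',q[:2],2*np.sqrt(q[2]+q[0]**2+q[1]**2))
```

```text
col325 v [134, 134, 133, 133, 127, 104, 73, 61, 61, 60, 61, 62, 63, 64, 71, 92, 118, 136, 142, 142, 142, 143, 143, 142, 142, 142, 142, 142, 142, 143, 145, 145, 143, 131, 121, 128, 140, 144, 143, 143, 143, 143, 141, 139, 133, 128, 127, 132, 139, 142, 140, 138]
s [156, 154, 151, 151, 149, 135, 98, 63, 59, 60, 63, 62, 65, 64, 61, 55, 48, 45, 45, 45, 45, 45, 46, 45, 45, 45, 43, 43, 45, 45, 46, 46, 50, 49, 48, 48, 46, 46, 45, 45, 45, 43, 42, 48, 69, 108, 143, 153, 152, 153, 153, 153]
0.03 [0.40182082 0.31923731] [0.44651219 0.35587287]
0 [0.41203905 0.31722041] [0.46115638 0.35748413]
fit [0.42813439 0.33752407] 0.03628281267113835
base fit [0.42834531 0.33831509] 0.03272228484547458
```

Run:
```python
from h import *
goto([.428,.3377,-.031])
```

```text
yaw 83.31 -> 83.31 turn [0.   0.01 0.  ] shift [0.0141 0.046  0.1878] at [0.3807 0.3291 0.1568] j7 0.67 t 11.45
```

Call:
move_arm([
  [0,0,0,0.0141,0.046,0.03,0.0854],
  [0,0,0,0.0141,0.046,0.06,0.0854],
  [0,0,0,0.0141,0.046,0.09,0.0854],
  [0,0,0,0.0141,0.046,0.12,0.0854],
  [0,0,0,0.0141,0.046,0.14,0.0854],
  [0,0,0,0.0141,0.046,0.16,0.0854],
  [0,0,0,0.0141,0.046,0.175,0.0854],
  [0,0,0,0.0141,0.046,0.186,0.0854],
  [0,0,0,0.0141,0.046,0.188,0.0854],
  [0,0,0,0.0141,0.046,0.188,0.0854],
])

```text
clock: 12.45
position: [0.4276, 0.3384, -0.0309]
ee_rot: [0.747, 0.665, 0.0, 0.0]
ft_force: [0.3, 0.8, 0.4]
grip_width: 1.002
```

Run:
```python
from h import *
P,im=snap('w9')
goto([.428,.3377,-.031]);print(manip.get_obs()['ft_force'])
```

```text
yaw 83.38 -> 83.38 turn [ 0.03 -0.05 -0.  ] shift [-0.001   0.0003  0.0006] at [ 0.4278  0.3387 -0.0304] j7 0.8 t 12.5
[0.20139713 0.88313792 0.10033714]
```

View pics/w9.png

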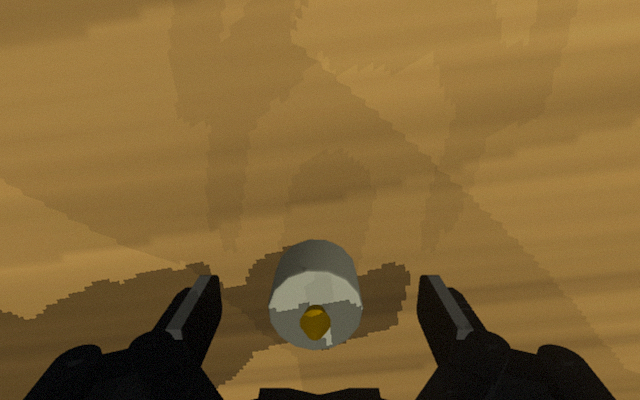

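The candle sits between the pads, its top at (315,310). Gripping and lifting.

Call:
move_arm([
  [0,0,0,0,0,0,0.06],
  [0,0,0,0,0,0,0.045],
  [0,0,0,0,0,0,0.03],
  [0,0,0,0,0,0,0.03],
  [0,0,0,0,0,0,0.03],
  [0,0,0,0,0,0,0.03],
  [0,0,0,0,0,0,0.03],
], grip_force=25)

```text
clock: 13.2
position: [0.4276, 0.3385, -0.0306]
ee_rot: [0.747, 0.665, 0.0, -0.0]
ft_force: [-1.4, -1.9, 6.5]
grip_width: 0.436
```

Run:
```python
from h import *
o=manip.get_obs(); print(o['grip_width']*.0854,o['ft_force'])
goto([.629,.2175,.05])
```

```text
0.037217577080131854 [-1.41124028 -1.8842306   6.53563528]
yaw 83.38 -> 83.38 turn [ 0.02 -0.04 -0.  ] shift [-0.097   0.214  -0.0806] at [ 0.4276  0.3385 -0.0306] j7 0.8 t 13.2
```

Call:
move_arm([
  [0,0,0,0,0,-0.02,0.03],
  [0,0,0,0,0,-0.05,0.03],
  [0,0,0,0,0,-0.08,0.03],
  [0,0,0,-0.015,0.033,-0.08,0.03],
  [0,0,0,-0.032,0.07,-0.08,0.03],
  [0,0,0,-0.05,0.11,-0.08,0.03],
  [0,0,0,-0.068,0.15,-0.08,0.03],
  [0,0,0,-0.086,0.19,-0.08,0.03],
  [0,0,0,-0.097,0.214,-0.08,0.03],
  [0,0,0,-0.097,0.214,-0.08,0.03],
])

```text
clock: 14.2
position: [0.6318, 0.2127, 0.0485]
ee_rot: [0.749, 0.663, -0.0, 0.001]
ft_force: [-0.6, 0.3, 0.2]
grip_width: 0.432
```

Call:
move_arm([
  [0,0,0,0,0,0,0.03],
  [0,0,0,0,0,0,0.03],
  [0,0,0,0,0,0,0.03],
])

```text
clock: 14.5
position: [0.6278, 0.2187, 0.0489]
ee_rot: [0.746, 0.666, 0.0, -0.0]
ft_force: [0.2, 0.4, -0.8]
grip_width: 0.437
```

Run:
```python
from h import *
o=manip.get_obs(); print(o['grip_width']*.0854,o['ft_force'])
goto([.629,.2175,-.0015])
P,im=snap('w10'); h,s,v=hsv(im)
b=(200,190,440,390); c=blob(im,(s<90)&(v>50)&(h>0),b); print(cv2.boundingRect(c))
```

```text
0.03734813683940528 [ 0.18060242  0.37548826 -0.84660197]
yaw 83.49 -> 83.49 turn [-0.03 -0.04  0.  ] shift [-0.0011  0.0013  0.0504] at [0.6278 0.2187 0.0489] j7 1.18 t 14.5
(272, 240, 95, 109)
```

Call:
move_arm([
  [0,0,0,-0.001,0.0013,0.015,0.03],
  [0,0,0,-0.001,0.0013,0.03,0.03],
  [0,0,0,-0.001,0.0013,0.04,0.03],
  [0,0,0,-0.001,0.0013,0.046,0.03],
  [0,0,0,-0.001,0.0013,0.049,0.03],
  [0,0,0,-0.001,0.0013,0.0504,0.03],
  [0,0,0,-0.001,0.0013,0.0504,0.03],
  [0,0,0,-0.001,0.0013,0.0504,0.03],
])

```text
clock: 15.35
position: [0.6303, 0.2163, -0.001]
ee_rot: [0.747, 0.665, 0.0, 0.0]
ft_force: [-0.6, -0.6, -0.8]
grip_width: 0.437
```

Run:
```python
from h import *
o=manip.get_obs(); print(o['grip_width']*.0854,o['ft_force'])
goto([.629,.2175,-.0026])
```

```text
0.03728647054683039 [-0.61701875 -0.64628211 -0.79186744]
yaw 83.38 -> 83.38 turn [ 0.04 -0.03 -0.  ] shift [ 0.0011 -0.0014  0.0016] at [ 0.6303  0.2163 -0.001 ] j7 1.2 t 15.35
```

Call:
move_arm([
  [0,0,0,0.0003,-0.0003,0.0008,0.03],
  [0,0,0,0.0003,-0.0003,0.0016,0.03],
  [0,0,0,0.0003,-0.0003,0.0016,0.03],
])

```text
clock: 15.65
position: [0.6299, 0.2167, -0.0025]
ee_rot: [0.747, 0.665, 0.0, -0.0]
ft_force: [-2.3, -0.5, 4.0]
grip_width: 0.437
```

Call:
move_arm([
  [0,0,0,0,0,0,0.045],
  [0,0,0,0,0,0,0.07],
  [0,0,0,0,0,0,0.0854],
  [0,0,0,0,0,0,0.0854],
  [0,0,0,0,0,-0.03,0.0854],
  [0,0,0,0,0,-0.07,0.0854],
  [0,0,0,0,0,-0.11,0.0854],
  [0,0,0,0,-0.04,-0.16,0.0854],
  [0,0,0,0,-0.06,-0.16,0.0854],
  [0,0,0,0,-0.06,-0.16,0.0854],
])

```text
clock: 16.65
position: [0.5687, 0.2253, 0.1598]
ee_rot: [0.746, 0.666, 0.002, -0.0]
ft_force: [-0.5, 1.1, 0.6]
grip_width: 1.003
```

Run:
```python
from h import *
P,im=snap('w11'); h,s,v=hsv(im)
c=blob(im,(s<90)&(v>60),(240,160,400,290)); print('candle',cv2.boundingRect(c))
sel=c[c[:,1]>np.median(c[:,1])]; W=ray(P,sel,.058); A=np.c_[2*W,np.ones(len(W))]; q=np.linalg.lstsq(A,(W**2).sum(1),rcond=None)[0]; print('candle fit',q[:2],2*np.sqrt(q[2]+q[0]**2+q[1]**2))
c=blob(im,(h<=14)&(s>185)&(v<140),(240,140,400,320)); r=cv2.minAreaRect((ray(P,c,.028)*1000).astype(np.float32)); print('plank',r,cv2.boundingRect(c))
goto([.42,0.0,.17])
```

```text
candle (296, 228, 42, 49)
candle fit [0.63070092 0.21717165] 0.03635026692177317
plank ((625.969970703125, 217.691650390625), (66.11420440673828, 123.44878387451172), 83.81610107421875) (281, 177, 71, 117)
yaw 83.48 -> 83.48 turn [ 0.08 -0.13 -0.  ] shift [-0.2399 -0.123  -0.0123] at [0.5695 0.2244 0.1584] j7 1.1 t 16.7
```

View pics/w11.png

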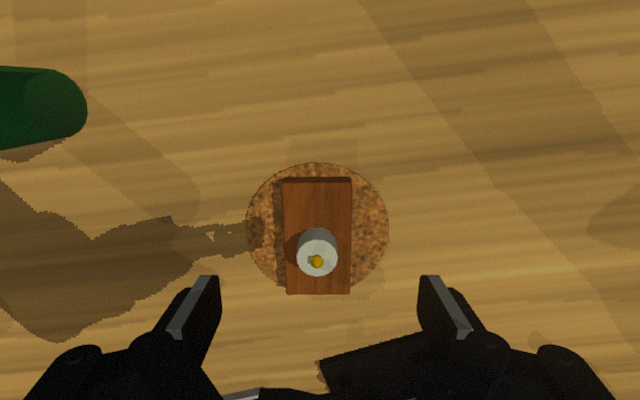

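The candle stands upright on the plank, its top at (317,258). Next, the tall glass.

Call:
move_arm([
  [0,0,0,-0.24,-0.123,-0.012,0.0854],
  [0,0,0,-0.24,-0.123,-0.012,0.0854],
  [0,0,0,-0.24,-0.123,-0.012,0.0854],
  [0,0,0,-0.24,-0.123,-0.012,0.0854],
  [0,0,0,-0.24,-0.123,-0.012,0.0854],
  [0,0,0,-0.24,-0.123,-0.012,0.0854],
  [0,0,0,-0.24,-0.123,-0.012,0.0854],
  [0,0,0,-0.24,-0.123,-0.012,0.0854],
  [0,0,0,-0.24,-0.123,-0.012,0.0854],
  [0,0,0,-0.24,-0.123,-0.012,0.0854],
])

```text
clock: 17.7
position: [0.4206, -0.0001, 0.1686]
ee_rot: [0.746, 0.666, -0.0, 0.0]
ft_force: [0.0, 0.7, -0.4]
grip_width: 1.001
```

```bash
cat >> h.py <<'E'
def cfit(W):
    A=np.c_[2*W,np.ones(len(W))]; q=np.linalg.lstsq(A,(W**2).sum(1),rcond=None)[0]
    return q[:2].round(4),(2*np.sqrt(q[2]+q[0]**2+q[1]**2)).round(4)
E
python3 - <<'E'
from h import *
P,im=snap('w12'); h,s,v=hsv(im)
print(proj(P,[.468,-.009,.095]),proj(P,[.468,-.009,0]))
c=blob(im,(h>35)&(h<95)&(s>80),(100,0,600,275)); print(cv2.boundingRect(c))
sel=c[c[:,1]>c[:,1].max()-45]; print('far rim',cfit(ray(P,sel,.095)))
sel=c[c[:,1]<c[:,1].min()+15]; print('near base',cfit(ray(P,sel,0)))
w=ray(P,c,.095); print(w.min(0),w.max(0))
goto([.468,-.009,.03])
E
```

```text
[[313.91868594 258.06440326]] [[315.2224035  216.21142227]]
(276, 196, 76, 79)
far rim (array([ 0.4616, -0.0087]), np.float64(0.0572))
near base (array([ 0.4752, -0.0105]), np.float64(0.0592))
[ 0.41589145 -0.0407137 ] [0.48573148 0.02026198]
yaw 83.45 -> 83.45 turn [-0.03  0.05 -0.  ] shift [-0.0032  0.0482  0.1386] at [ 4.206e-01 -2.000e-04  1.686e-01] j7 1.29 t 17.75
```

View pics/w12.png

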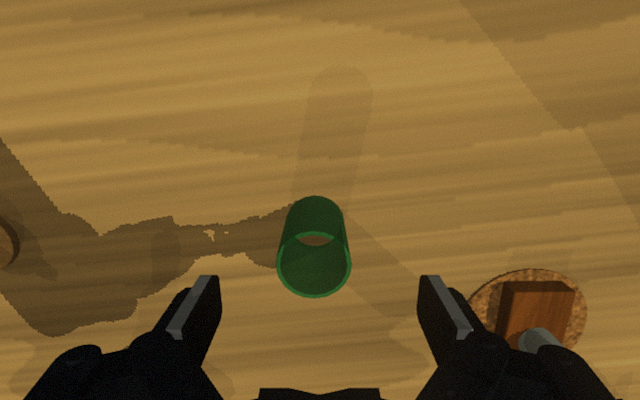

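The tall glass stands at (314,250), its rim ellipse spanning about (277–351, 232–298). My box cut that off, so I'll refit.

Run:
```python
from h import *
P=np.load('pics/w12.npy',allow_pickle=True).item(); im=cv2.imread('pics/w12.png'); h,s,v=hsv(im)
c=blob(im,(h>35)&(h<95)&(s>80),(240,180,390,320)); print(cv2.boundingRect(c))
sel=c[c[:,1]>262]; print('far rim',cfit(ray(P,sel,.095)))
sel=c[c[:,1]<208]; print('near base',cfit(ray(P,sel,0)))
w=ray(P,c,.095); print(w.min(0),w.max(0), w.max(0)-.031)
```

```text
(276, 196, 76, 102)
far rim (array([ 0.4744, -0.0103]), np.float64(0.0602))
near base (array([ 0.4753, -0.0105]), np.float64(0.0594))
[ 0.41589145 -0.0407137 ] [0.50468694 0.02026198] [ 0.47368694 -0.01073802]
```

Run:
```python
from h import *
goto([.4745,-.0104,.01])
```

```text
yaw 83.45 -> 83.45 turn [-0.03  0.05 -0.  ] shift [-0.0038  0.0548  0.1586] at [ 4.206e-01 -2.000e-04  1.686e-01] j7 1.29 t 17.75
```

Call:
move_arm([
  [0,0,0,-0.0038,0.0548,0,0.0854],
  [0,0,0,-0.0038,0.0548,0.02,0.0854],
  [0,0,0,-0.0038,0.0548,0.05,0.0854],
  [0,0,0,-0.0038,0.0548,0.08,0.0854],
  [0,0,0,-0.0038,0.0548,0.11,0.0854],
  [0,0,0,-0.0038,0.0548,0.135,0.0854],
  [0,0,0,-0.0038,0.0548,0.15,0.0854],
  [0,0,0,-0.0038,0.0548,0.158,0.0854],
  [0,0,0,-0.0038,0.0548,0.1586,0.0854],
  [0,0,0,-0.0038,0.0548,0.1586,0.0854],
])

```text
clock: 18.75
position: [0.4747, -0.0108, 0.0107]
ee_rot: [0.747, 0.665, 0.0, 0.0]
ft_force: [0.1, -0.5, -0.4]
grip_width: 0.998
```

Run:
```python
from h import *
o=manip.get_obs(); print(o['ft_force'],o['torque'])
goto([.4745,-.0104,.01])
P,im=snap('w13'); h,s,v=hsv(im)
c=blob(im,(h>35)&(h<95)&(s>80),(150,100,500,400)); print(cv2.boundingRect(c)); print(proj(P,[[.4745,-.0104,.095]]),'rim exp x',proj(P,[[.4745,-.0104+.031,.095],[.4745,-.0104-.031,.095]]))
```

```text
[ 0.09317191 -0.48070379 -0.39700545] [ 0.01935424 -0.02816679 -0.04283848]
yaw 83.39 -> 83.39 turn [ 0.03 -0.   -0.  ] shift [ 0.0003 -0.0003  0.0007] at [ 0.4747 -0.0108  0.0107] j7 1.51 t 18.75
(225, 186, 187, 214)
[[317.77011491 351.66331274]] rim exp x [[412.46604589 342.75384444]
 [225.01411516 360.39026258]]
```

Matches prediction (225–412). Grip, then lift.

Call:
move_arm([
  [0,0,0,0,0,0,0.075],
  [0,0,0,0,0,0,0.066],
  [0,0,0,0,0,0,0.054],
  [0,0,0,0,0,0,0.054],
  [0,0,0,0,0,0,0.054],
  [0,0,0,0,0,0,0.054],
], grip_force=35)

```text
clock: 19.4
position: [0.4747, -0.0108, 0.011]
ee_rot: [0.747, 0.665, 0.001, 0.0]
ft_force: [-1.5, -0.1, 6.3]
grip_width: 0.712
```

Run:
```python
from h import *
o=manip.get_obs(); print(o['ft_force'],o['torque'],o['grip_width']*.0854)
goto([.630,.2172,.115])
```

```text
[-1.50512339 -0.09792689  6.26245698] [0.10607009 0.36667196 0.0812214 ] 0.06081016231336239
yaw 83.39 -> 83.39 turn [ 0.05 -0.04 -0.  ] shift [ 0.2444  0.1281 -0.1037] at [ 0.4747 -0.0108  0.011 ] j7 1.51 t 19.4
```

Call:
move_arm([
  [0,0,0,0,0,-0.01,0.054],
  [0,0,0,0,0,-0.03,0.054],
  [0,0,0,0,0,-0.06,0.054],
  [0,0,0,0,0,-0.09,0.054],
  [0,0,0,0,0,-0.104,0.054],
  [0,0,0,0.02,0.01,-0.104,0.054],
  [0,0,0,0.05,0.026,-0.104,0.054],
  [0,0,0,0.08,0.042,-0.104,0.054],
  [0,0,0,0.11,0.058,-0.104,0.054],
  [0,0,0,0.14,0.073,-0.104,0.054],
])

```text
clock: 20.4
position: [0.5635, 0.1209, 0.1149]
ee_rot: [0.747, 0.665, 0.0, 0.0]
ft_force: [0.3, 0.3, -1.2]
grip_width: 0.704
```

Call:
move_arm([
  [0,0,0,0.03,0.016,0,0.054],
  [0,0,0,0.06,0.031,0,0.054],
  [0,0,0,0.08,0.042,0,0.054],
  [0,0,0,0.095,0.05,0,0.054],
  [0,0,0,0.102,0.054,0,0.054],
  [0,0,0,0.1044,0.0551,0,0.054],
  [0,0,0,0.1044,0.0551,0,0.054],
  [0,0,0,0.1044,0.0551,0,0.054],
  [0,0,0,0.1044,0.0551,0,0.054],
  [0,0,0,0.1044,0.0551,0,0.054],
])

```text
clock: 21.4
position: [0.6296, 0.2166, 0.1145]
ee_rot: [0.747, 0.665, 0.0, -0.0]
ft_force: [0.7, 0.5, -2.0]
grip_width: 0.705
```

Run:
```python
from h import *
o=manip.get_obs(); print(o['ft_force'],o['grip_width']*.0854)
goto([.630,.2172,.042])
P,im=snap('w14'); h,s,v=hsv(im)
c=blob(im,(h>35)&(h<95)&(s>80),(150,100,500,400)); print(cv2.boundingRect(c))
```

```text
[ 0.65216498  0.49442433 -2.0412968 ] 0.0601723871583575
yaw 83.35 -> 83.35 turn [ 0.   -0.01 -0.  ] shift [0.0007 0.0004 0.0725] at [0.6296 0.2166 0.1145] j7 1.2 t 21.4
(224, 185, 189, 215)
```

Call:
move_arm([
  [0,0,0,0.0005,0.0005,0.012,0.054],
  [0,0,0,0.0005,0.0005,0.024,0.054],
  [0,0,0,0.0005,0.0005,0.036,0.054],
  [0,0,0,0.0005,0.0005,0.046,0.054],
  [0,0,0,0.0005,0.0005,0.055,0.054],
  [0,0,0,0.0005,0.0005,0.062,0.054],
  [0,0,0,0.0005,0.0005,0.068,0.054],
  [0,0,0,0.0005,0.0005,0.072,0.054],
  [0,0,0,0.0005,0.0005,0.073,0.054],
  [0,0,0,0.0005,0.0005,0.073,0.054],
])

```text
clock: 22.45
position: [0.6303, 0.2175, 0.0414]
ee_rot: [0.747, 0.665, 0.0, 0.0]
ft_force: [-0.5, -0.7, -1.7]
grip_width: 0.702
```

Call:
move_arm([
  [0,0,0,0,0,0.001,0.054],
  [0,0,0,0,0,0.0015,0.054],
  [0,0,0,0,0,0.002,0.054],
  [0,0,0,0,0,0.002,0.054],
])

```text
clock: 22.85
position: [0.6302, 0.2176, 0.0393]
ee_rot: [0.747, 0.665, 0.0, -0.0]
ft_force: [-0.4, 0.1, -1.3]
grip_width: 0.702
```

Call:
move_arm([
  [0,0,0,0,0,0.0005,0.054],
  [0,0,0,0,0,0.001,0.054],
  [0,0,0,0,0,0.001,0.054],
  [0,0,0,0,0,0.001,0.054],
])

```text
clock: 23.25
position: [0.6304, 0.2176, 0.0391]
ee_rot: [0.747, 0.665, 0.0, -0.0]
ft_force: [-3.4, -0.9, 5.5]
grip_width: 0.706
```

Contact at 5.5 N, the expected height. Release.

Call:
move_arm([
  [0,0,0,0,0,0,0.062],
  [0,0,0,0,0,0,0.07],
  [0,0,0,0,0,0,0.0854],
  [0,0,0,0,0,0,0.0854],
  [0,0,0,0,0,0,0.0854],
  [0,0,0,0,0,-0.02,0.0854],
  [0,0,0,0,0,-0.05,0.0854],
  [0,0,0,0,0,-0.09,0.0854],
  [0,0,0,0,0,-0.13,0.0854],
  [0,0,0,0,0,-0.13,0.0854],
])

```text
clock: 24.25
position: [0.6332, 0.2182, 0.1748]
ee_rot: [0.747, 0.665, 0.005, 0.001]
ft_force: [0.5, -0.5, 1.5]
grip_width: 1.001
```

Call:
move_arm([
  [0,0,0,0,-0.05,0,0.0854],
  [0,0,0,0,-0.06,0,0.0854],
  [0,0,0,0,-0.06,0,0.0854],
  [0,0,0,0,-0.06,0,0.0854],
])

```text
clock: 24.65
position: [0.5713, 0.2245, 0.1687]
ee_rot: [0.747, 0.665, 0.001, 0.0]
ft_force: [0.4, 0.6, -0.3]
grip_width: 1.0
```

Run:
```python
from h import *
P,im=snap('w15'); h,s,v=hsv(im)
c=blob(im,(h>35)&(h<95)&(s>80),(220,150,410,340)); print(cv2.boundingRect(c), 'exp rim far',proj(P,[.63+.031,.2175,.123]),'near base',proj(P,[.63-.031,.2175,.028]))
y=c[:,1]; print('rim',cfit(ray(P,c[y>y.max()-35],.123)),'base',cfit(ray(P,c[y<y.min()+12],.028)))
goto([.42,-.30,.17],60)
```

```text
(278, 209, 82, 115) exp rim far [[322.47149053 323.65904452]] near base [[314.26033027 207.10210784]]
rim (array([0.6303, 0.2181]), np.float64(0.06)) base (array([0.631, 0.218]), np.float64(0.0592))
yaw 83.35 -> 60.0 turn [ 0.07 -0.03 23.35] shift [-0.5383 -0.09   -0.0016] at [0.5717 0.2242 0.1687] j7 1.12 t 24.7
```

The glass stands upright at (0.6305, 0.218), with rim and base agreeing. Now the lid.

Run:
```python
from h import *
P=cams.camera_params('top'); print(ray(P,[(470,241)],.016)); P=cams.camera_params('scene'); print(ray(P,[(194,149)],.012))
goto([.41,-.33,.17])
```

```text
[[ 0.44617959 -0.35653933]]
[[ 0.45482618 -0.35651834]]
yaw 83.35 -> 83.35 turn [ 0.07 -0.02 -0.  ] shift [-0.5692 -0.0964 -0.0017] at [0.5717 0.2242 0.1687] j7 1.12 t 24.7
```

Run:
```python
from h import *
goto([.403,-.318,.17],50)
```

```text
yaw 83.35 -> 50.0 turn [ 0.06 -0.04 33.35] shift [-0.5581 -0.1048 -0.0017] at [0.5717 0.2242 0.1687] j7 1.12 t 24.7
```

Call:
move_arm([
  [0,0,4,-0.04,-0.007,0,0.0854],
  [0,0,8,-0.09,-0.02,0,0.0854],
  [0,0,12,-0.14,-0.03,0,0.0854],
  [0,0,16,-0.19,-0.04,0,0.0854],
  [0,0,20,-0.24,-0.052,0,0.0854],
  [0,0,24,-0.29,-0.063,0,0.0854],
  [0,0,28,-0.34,-0.073,0,0.0854],
  [0,0,31,-0.39,-0.084,0,0.0854],
  [0,0,33,-0.44,-0.09,0,0.0854],
  [0,0,33,-0.49,-0.1,0,0.0854],
])

```text
clock: 25.7
position: [0.4175, -0.2445, 0.1691]
ee_rot: [0.905, 0.425, 0.001, 0.001]
ft_force: [1.8, -0.8, -0.4]
grip_width: 1.003
```

Run:
```python
from h import *
goto([.403,-.318,.17],50)
```

```text
yaw 50.24 -> 50.0 turn [ 0.12 -0.03  0.24] shift [-0.0658  0.0358 -0.0009] at [ 0.4175 -0.2445  0.1691] j7 1.33 t 25.7
```

Call:
move_arm([
  [0,0,0,-0.04,0.012,0,0.0854],
  [0,0,0,-0.06,0.02,0,0.0854],
  [0,0,0,-0.06,0.02,0,0.0854],
  [0,0,0,-0.06,0.02,0,0.0854],
  [0,0,0,-0.06,0.02,0,0.0854],
])

```text
clock: 26.2
position: [0.3956, -0.2999, 0.1684]
ee_rot: [0.905, 0.426, -0.0, 0.0]
ft_force: [0.3, 0.7, -0.4]
grip_width: 1.002
```

Run:
```python
from h import *
P,im=snap('w16'); goto([.449,-.3565,.1])
print(proj(P,[[.449,-.3565,.016],[.449,-.3565,.048]]))
```

```text
yaw 50.47 -> 50.47 turn [0. 0. 0.] shift [-0.0098  0.0773  0.0683] at [ 0.3956 -0.2997  0.1683] j7 1.5 t 26.25
[[308.31205573 248.31339214]
 [307.35214163 263.05967016]]
```

View pics/w16.png

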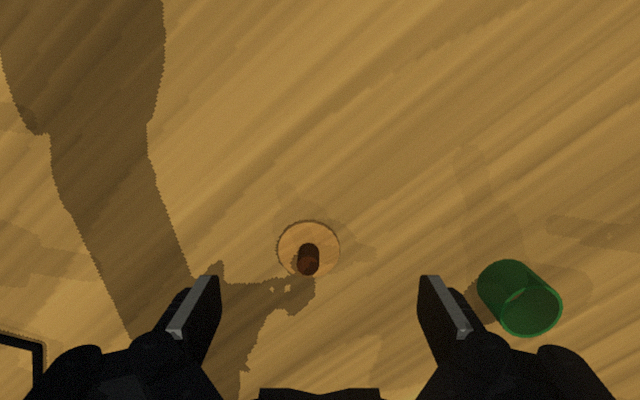

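The lid's disc spans (277–340, 221–277) and its dark knob (297–319, 243–276).

Run:
```python
from h import *
P=np.load('pics/w16.npy',allow_pickle=True).item(); im=cv2.imread('pics/w16.png'); h,s,v=hsv(im)
print(v[225:282:3,308].tolist())
c=blob(im,(v<65)&(h<14),(285,232,332,285)); print(cv2.boundingRect(c))
y=c[:,1]
print('knob top far',cfit(ray(P,c[y>y.max()-12],.048)),'knob base near',cfit(ray(P,c[y<y.min()+8],.016)))
q=np.array([(277,250),(340,250),(308,221),(308,277)]); print('disc',ray(P,q,.016).round(4).tolist(),ray(P,q[:2],.016).mean(0))
```

```text
[170, 156, 153, 153, 158, 152, 68, 46, 44, 45, 52, 70, 69, 65, 55, 48, 46, 98, 92]
(298, 246, 20, 28)
knob top far (array([ 0.4505, -0.3577]), np.float64(0.0183)) knob base near (array([ 0.4499, -0.3559]), np.float64(0.0124))
disc [[0.4295, -0.3831], [0.4717, -0.3321], [0.4253, -0.3369], [0.4749, -0.3789]] [ 0.45062077 -0.35760986]
```

Run:
```python
from h import *
goto([.4503,-.3575,-.014])
```

```text
yaw 50.47 -> 50.47 turn [0. 0. 0.] shift [-0.0098  0.079   0.1823] at [ 0.3956 -0.2997  0.1683] j7 1.5 t 26.25
```

Call:
move_arm([
  [0,0,0,-0.005,0.04,0.02,0.0854],
  [0,0,0,-0.0098,0.079,0.05,0.0854],
  [0,0,0,-0.0098,0.079,0.08,0.0854],
  [0,0,0,-0.0098,0.079,0.11,0.0854],
  [0,0,0,-0.0098,0.079,0.135,0.0854],
  [0,0,0,-0.0098,0.079,0.155,0.0854],
  [0,0,0,-0.0098,0.079,0.17,0.0854],
  [0,0,0,-0.0098,0.079,0.18,0.0854],
  [0,0,0,-0.0098,0.079,0.1823,0.0854],
  [0,0,0,-0.0098,0.079,0.1823,0.0854],
])

```text
clock: 27.25
position: [0.4498, -0.3584, -0.0137]
ee_rot: [0.905, 0.426, 0.0, 0.0]
ft_force: [0.3, 0.4, 0.1]
grip_width: 1.0
```

Run:
```python
from h import *
P,im=snap('w17'); h,s,v=hsv(im); goto([.4503,-.3575,-.014])
c=blob(im,(v<65)&(h<14)&(s>100),(260,200,380,395)); print(cv2.boundingRect(c), proj(P,[[.4503,-.3575,.048],[.4503,-.3575,.016]]),manip.get_obs()['ft_force'])
```

```text
yaw 50.39 -> 50.39 turn [ 0.06 -0.02 -0.  ] shift [ 0.0011 -0.0005  0.0007] at [ 0.45   -0.3586 -0.0133] j7 1.86 t 27.3
(291, 256, 54, 60) [[317.55497169 311.46047172]
 [317.77239077 270.29079122]] [ 0.60501488 -0.39412782  1.14264147]
```

Call:
move_arm([
  [0,0,0,0,0,0,0.065],
  [0,0,0,0,0,0,0.045],
  [0,0,0,0,0,0,0.03],
  [0,0,0,0,0,0,0.014],
  [0,0,0,0,0,0,0.014],
  [0,0,0,0,0,0,0.014],
  [0,0,0,0,0,0,0.014],
  [0,0,0,0,0,0,0.014],
  [0,0,0,0,0,0,0.014],
], grip_force=30)

```text
clock: 28.2
position: [0.4496, -0.3584, -0.0138]
ee_rot: [0.905, 0.426, 0.0, 0.0]
ft_force: [-0.6, 1.3, 5.3]
grip_width: 0.246
```

Run:
```python
from h import *
o=manip.get_obs(); print(o['ft_force'],o['torque'],o['grip_width']*.0854)
goto([.45,-.3586,.16])
```

```text
[-0.60955241  1.32777516  5.29852567] [0.33622153 0.13937835 0.03265275] 0.021006562348836372
yaw 50.38 -> 50.38 turn [ 0.01 -0.01 -0.  ] shift [ 0.0002  0.0004 -0.1738] at [ 0.4496 -0.3584 -0.0138] j7 1.86 t 28.2
```

Call:
move_arm([
  [0,0,0,0,0,-0.01,0.014],
  [0,0,0,0,0,-0.03,0.014],
  [0,0,0,0,0,-0.06,0.014],
  [0,0,0,0,0,-0.1,0.014],
  [0,0,0,0,0,-0.14,0.014],
  [0,0,0,0,0,-0.175,0.014],
  [0,0,0,0,0,-0.175,0.014],
  [0,0,0,0,0,-0.175,0.014],
])

```text
clock: 29.0
position: [0.4497, -0.3584, 0.1615]
ee_rot: [0.905, 0.426, 0.001, 0.0]
ft_force: [-0.0, -0.2, -2.2]
grip_width: 0.247
```

Run:
```python
from h import *
o=manip.get_obs(); print(o['ft_force'],o['grip_width']*.0854)
goto([.6305,.218,.16],83.4)
```

```text
[-0.04751534 -0.20646964 -2.2338539 ] 0.02109402136058822
yaw 50.38 -> 83.4 turn [ 7.000e-02 -3.000e-02 -3.302e+01] shift [ 0.5593 -0.2282  0.0017] at [ 0.4497 -0.3584  0.1615] j7 1.72 t 29.0
```

Call:
move_arm([
  [0,0,-2,0.02,-0.008,-0.01,0.014],
  [0,0,-5,0.05,-0.02,-0.01,0.014],
  [0,0,-8,0.085,-0.035,-0.01,0.014],
  [0,0,-11,0.12,-0.049,-0.01,0.014],
  [0,0,-14,0.155,-0.063,-0.01,0.014],
  [0,0,-17,0.19,-0.0775,-0.01,0.014],
  [0,0,-20,0.225,-0.092,-0.01,0.014],
  [0,0,-23,0.26,-0.106,-0.01,0.014],
  [0,0,-25,0.295,-0.12,-0.01,0.014],
  [0,0,-27,0.32,-0.13,-0.01,0.014],
])

```text
clock: 30.0
position: [0.553, -0.026, 0.1695]
ee_rot: [0.779, 0.627, -0.001, -0.001]
ft_force: [-0.4, 0.8, -1.4]
grip_width: 0.25
```

Run:
```python
from h import *
goto([.6305,.218,.17],83.4)
```

```text
yaw 77.61 -> 83.4 turn [-0.13  0.01 -5.79] shift [ 0.255   0.0233 -0.0006] at [ 0.553  -0.026   0.1695] j7 1.46 t 30.0
```

Call:
move_arm([
  [0,0,-2,0.035,0.003,0,0.014],
  [0,0,-4,0.07,0.006,0,0.014],
  [0,0,-5.8,0.105,0.009,0,0.014],
  [0,0,-5.8,0.14,0.012,0,0.014],
  [0,0,-5.8,0.175,0.016,0,0.014],
  [0,0,-5.8,0.2,0.018,0,0.014],
  [0,0,-5.8,0.215,0.02,0,0.014],
  [0,0,-5.8,0.22,0.02,0,0.014],
  [0,0,-5.8,0.22,0.02,0,0.014],
  [0,0,-5.8,0.22,0.02,0,0.014],
])

```text
clock: 31.0
position: [0.621, 0.1794, 0.1711]
ee_rot: [0.749, 0.663, -0.0, 0.0]
ft_force: [0.9, 0.2, -0.9]
grip_width: 0.246
```

Run:
```python
from h import *
goto([.6307,.218,.115],83.4); print(manip.get_obs()['grip_width']*.0854)
```

```text
yaw 83.06 -> 83.4 turn [ 0.01  0.03 -0.34] shift [0.0395 0.0049 0.0561] at [0.621  0.1794 0.1711] j7 1.28 t 31.0
0.021032943154141316
```

Call:
move_arm([
  [0,0,0,0.02,0.0025,0,0.014],
  [0,0,0,0.035,0.0045,0,0.014],
  [0,0,0,0.0395,0.0049,0,0.014],
  [0,0,0,0.0395,0.0049,0,0.014],
  [0,0,0,0.0395,0.0049,0,0.014],
  [0,0,0,0.0395,0.0049,0,0.014],
])

```text
clock: 31.6
position: [0.6306, 0.2188, 0.1711]
ee_rot: [0.748, 0.663, -0.0, 0.0]
ft_force: [0.1, 0.1, -0.5]
grip_width: 0.245
```

Run:
```python
from h import *
goto([.6307,.218,.113],83.4)
P,im=snap('w18'); h,s,v=hsv(im)
c=blob(im,(h>35)&(h<95)&(s>80),(150,60,500,400)); print('green',cv2.boundingRect(c))
y=c[:,1]; print('base',cfit(ray(P,c[y<y.min()+12],.028)),proj(P,[.63-.031,.2175,.028]))
```

```text
yaw 83.11 -> 83.4 turn [ 0.01  0.02 -0.29] shift [-0.0008  0.0002  0.0581] at [0.6306 0.2188 0.1711] j7 1.24 t 31.6
green (273, 147, 89, 72)
base (array([0.6308, 0.2181]), np.float64(0.0594)) [[312.57929566 145.28377151]]
```

Call:
move_arm([
  [0,0,0,-0.0006,0.0002,0.015,0.014],
  [0,0,0,-0.0006,0.0002,0.03,0.014],
  [0,0,0,-0.0006,0.0002,0.042,0.014],
  [0,0,0,-0.0006,0.0002,0.05,0.014],
  [0,0,0,-0.0006,0.0002,0.055,0.014],
  [0,0,0,-0.0006,0.0002,0.058,0.014],
  [0,0,0,-0.0006,0.0002,0.06,0.014],
  [0,0,0,-0.0006,0.0002,0.062,0.014],
  [0,0,0,-0.0006,0.0002,0.063,0.014],
  [0,0,0,-0.0006,0.0002,0.063,0.014],
])

```text
clock: 32.65
position: [0.6307, 0.2194, 0.1081]
ee_rot: [0.748, 0.664, 0.0, -0.0]
ft_force: [-0.6, -0.3, -0.6]
grip_width: 0.246
```

Call:
move_arm([
  [0,0,0,-0.001,0,0.001,0.014],
  [0,0,0,-0.001,0,0.002,0.014],
  [0,0,0,-0.001,0,0.003,0.014],
  [0,0,0,-0.001,0,0.0035,0.014],
  [0,0,0,-0.001,0,0.0035,0.014],
])

```text
clock: 33.15
position: [0.6305, 0.2184, 0.1044]
ee_rot: [0.748, 0.664, -0.0, -0.0]
ft_force: [-0.3, -0.8, -0.5]
grip_width: 0.245
```

Call:
move_arm([
  [0,0,0,0,0,0.0005,0.014],
  [0,0,0,0,0,0.001,0.014],
  [0,0,0,0,0,0.0015,0.014],
  [0,0,0,0,0,0.0015,0.014],
])

```text
clock: 33.55
position: [0.6306, 0.2184, 0.1033]
ee_rot: [0.748, 0.664, 0.0, -0.0]
ft_force: [-0.4, -0.4, 1.2]
grip_width: 0.251
```

Seated at the predicted height (0.1032). Release and back off.

Call:
move_arm([
  [0,0,0,0,0,0.0003,0.014],
  [0,0,0,0,0,0.0003,0.026],
  [0,0,0,0,0,0.0003,0.045],
  [0,0,0,0,0,0.0003,0.065],
  [0,0,0,0,0,0.0003,0.07],
  [0,0,0,0,0,0.0003,0.07],
  [0,0,0,0,0,-0.02,0.07],
  [0,0,0,0,0,-0.05,0.07],
  [0,0,0,0,0,-0.08,0.07],
  [0,0,0,0,0,-0.08,0.07],
])

```text
clock: 34.55
position: [0.6327, 0.2187, 0.1877]
ee_rot: [0.748, 0.664, 0.003, 0.001]
ft_force: [0.1, 0.2, 0.4]
grip_width: 0.822
```

Call:
move_arm([
  [0,0,0,-0.03,-0.04,0,0.07],
  [0,0,0,-0.06,-0.08,0,0.07],
  [0,0,0,-0.09,-0.12,0,0.07],
  [0,0,0,-0.12,-0.15,0,0.07],
  [0,0,0,-0.12,-0.15,0,0.07],
  [0,0,0,-0.12,-0.15,0,0.07],
  [0,0,0,-0.12,-0.15,0,0.07],
])

```text
clock: 35.25
position: [0.4679, 0.1177, 0.1831]
ee_rot: [0.748, 0.664, 0.0, 0.0]
ft_force: [0.7, 0.4, 0.2]
grip_width: 0.821
```

Run:
```python
from h import *
_,a=snap('sF','scene'); _,b=snap('tF','top'); snap('wF')
a=cv2.resize(a[130:330,310:500],None,fx=2.5,fy=2.5); b=cv2.resize(b[110:270,180:300],None,fx=3.12,fy=3.12)
H=max(a.shape[0],b.shape[0]); pad=lambda x:cv2.copyMakeBorder(x,0,H-x.shape[0],0,0,cv2.BORDER_CONSTANT)
m=np.hstack([pad(a),pad(b)]); print(m.shape,manip.get_obs()['position']); cv2.imwrite('pics/final.png',m[:600,:800])
```

```text
(500, 849, 3) [0.46788533 0.11738205 0.18270107]
```

View pics/final.png

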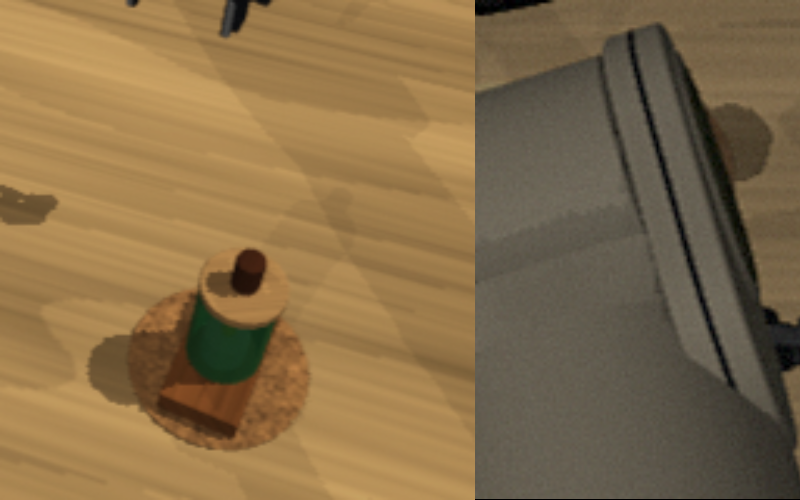

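The final scene view shows the lid level on the glass rim, the glass upright on the plank and the plank on the mat, with the gripper well clear (the arm blocks the top view). Handing in.

Run:
```python
from h import *
print(manip.hand_in())
```

```text
the job is handed in; nothing more can be done
None
```

The lantern is built on the mat and handed in at about 35 s: plank, candle, tall glass, then lid, each released before the next. I did not touch the shorter sleeve.

**Measured positions (x, y in m):**

| Part | Position |
|---|---|
| Mat | (0.630, 0.217) |
| Plank | (0.629, 0.2175) |
| Candle | (0.631, 0.217) |
| Glass | (0.631, 0.218) |

- **Glass:** its rim and base fits agree, so it stands upright. I lowered it in about 1 mm steps and it touched down with about 5.5 N.
- **Lid:** it met the rim at the predicted height. The last scene picture shows it level with the gripper clear. I did not measure its final centre.

**Checks that failed or disagreed:**
- **Fingertips:** they really sat about 35–45 mm behind the reported TCP, not where the text puts them. My first close on the plank therefore shut in the air above it without contact. I corrected the heights from the images for everything after that.
- **Mat position:** the top and scene cameras differed by about 6 mm in x, so I used the wrist camera, which fell between them.
- **Final top view:** the arm blocked it, so the last check rests on the scene view alone.

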